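Unstack the slide cases onto their colour-coded stands

ROBOT

A 7-joint arm with a two-finger parallel gripper is mounted at the origin on the work surface. World frame = base frame: x ahead of the robot, y to its left, z up, the work surface at z = 0. Lengths are in m, angles in rad, forces in N, time in s.
With the tool pointing down it reaches from about 0.425 to 0.875 m from the base axis. Payload 4.7 kg.
Tool frame: the origin (TCP) lies midway between the tips of the shut fingers; the grasp point (between the pads) lies 19 mm behind it; z points along the fingers, y is the line along which they close (so a half turn about z gives the same grasp; the last joint's range is limited). The gripper opens to 87 mm and grips with 3 to 60 N. Pads are 19 mm wide; open, the fingers measure 117 mm over their backs; the gripper's body (75 mm by 190 mm) begins 51 mm behind the grasp point.
Start: joints at [1.136, 0.321, -0.07, 1.45, 0.023, 1.371, -0.057], TCP at [0.282, -0.586, 0.223] pointing down, gripper open.
Joint ranges: [-2.86, 2.86], [-0.3, 2.09], [-1.38, 1.24], [0.06, 2.45], [-1.56, 4.7], [0.09, 2.05], [-2.69, 2.69]. Speed limits (rad/s): [2.57, 2.57, 3.14, 3.14, 3.14, 3.14, 3.14].

INTERFACE

Orientations are given as a rotation vector (axis times angle).
In Python, from bench import ctrl gives the robot as it stands.
- The arm moves only by the shell command python3 inch.py 'ROWS' [FORCE]. ROWS is rows parted by semicolons, their numbers by spaces, 1 to 20 of them, each of 5 numbers: dx, dy, dz in m, then a turn about the tool's z in rad, then the opening from 0.0 (shut) to 1.0 (fully open); each row is the pose to reach, as a shift and turn from the pose commanded when the command began, along the tool's axes at that moment; what a row does not reach only later rows make up. A row lasts 1/10 s, in which the tool goes at most 0.05 m and 0.15 rad, less where a joint would pass 70% of its speed; a pose out of reach is approached as far as the arm can. The fingers move at their own pace and stop on an object; FORCE is the grip in N (left out, the last holds). Time passes only in rows, so rows that do not move let the fingers close. It prints the time, the measured TCP pose, the force, the opening and the grip force at its end.
- ctrl.get_state(): the state, without advancing time (a new reading comes with each control period).
- ctrl.get_image(name): name is "scene" or "top"; returns the picture (420x560x3 uint8, red, green, blue); there is no depth.
- ctrl.camera_model(name): a dict with "vertical_fov" (degrees; the focal length in pixels is half the picture's height over the tangent of half this angle, whatever the lens; pixels are square), "cx", "cy" (the principal point, pixels), "k1" (the pictures are not rectified: a ray, as slopes to the right and down, at radius r is drawn at 1 + k1 r^2 times it, then the intrinsics apply), "rvec" (rotation vector, rad) and "tvec" (3), from world to camera coordinates, as OpenCV has them. Camera axes: x right, y down, z forward; pixel columns grow to the right and rows downward; lengths in m; the calibration is good to about 2 mm. A picture is of the moment at which its call begins. camera_model takes no time and is no camera call.
- ctrl.close_job(): hands the job in; it is judged then, once.
The state is a dict: "time": time; "joint_positions": joint angles; "qd": joint speeds; "joint_torque": joint torques, N m; "position": TCP position; "tool_rot": TCP orientation; "ft_force": force on the tool from outside, world axes, zero at the start; "torque": the same for the moment, N m; "grip_width": opening from 0.0 (shut) to 1.0 (fully open); "grip_force": force on a finger pad.
Only numpy, scipy, OpenCV 4.12 (cv2) and the standard library are available. Lean on these libraries where they do the work, as an engineer would, in place of code of your own. Each camera call takes 0.05 s, during which the arm holds its last target. There are 200 camera calls.

TASK

Take apart the crosswise stack of slide cases on the blue mat and set each case on the stand of its own colour: label side up, flat on the plate, centred and lengthwise between the two end lips. Let go of all of them, and leave the steel bowl and the amber bottle where they are.

Things in the scene. Friction and masses are not known exactly. Their poses are not given: they have to be found in the camera images.
- red_case: red plastic slide case, closed box 104 x 34 x 26 mm (x long, y wide, z high), 80 to 155 g, loose; white label on top near the +x end. Origin: centre of its underside. Starts as one of the two parallel lower cases of the crosswise stack, 68 mm apart between centre lines (34 mm gap), flat on a 4 mm thick pale blue mat (170 mm square), underside at z = 4 mm; side varies.
- yellow_case: yellow plastic slide case, closed box 104 x 34 x 26 mm (x long, y wide, z high), 80 to 155 g, loose; white label on top near the +x end. Origin: centre of its underside. Starts as one of the two parallel lower cases of the crosswise stack, 68 mm apart between centre lines (34 mm gap), flat on a 4 mm thick pale blue mat (170 mm square), underside at z = 4 mm; side varies.
- green_case: green plastic slide case, closed box 104 x 34 x 26 mm (x long, y wide, z high), 80 to 155 g, loose; white label on top near the +x end. Origin: centre of its underside. Starts as one of the two parallel upper cases of the stack, 68 mm apart between centre lines (34 mm gap), lying across the two lower cases, underside at z = 30 mm; side varies.
- violet_case: violet plastic slide case, closed box 104 x 34 x 26 mm (x long, y wide, z high), 80 to 155 g, loose; white label on top near the +x end. Origin: centre of its underside. Starts as one of the two parallel upper cases of the stack, 68 mm apart between centre lines (34 mm gap), lying across the two lower cases, underside at z = 30 mm; side varies.
- red_stand: red stand for the red case, fixed to the bench: plate 130 x 60 mm, 4 mm thick (x long), open along its long sides, with a 5 mm thick lip across each short end rising to 10 mm above the bench; 120 mm free between the lips. Origin: centre of its underside, on the bench; z up. A case lying on it has its underside at z = 4 mm. Place and turn vary.
- yellow_stand: yellow stand for the yellow case, fixed to the bench: plate 130 x 60 mm, 4 mm thick (x long), open along its long sides, with a 5 mm thick lip across each short end rising to 10 mm above the bench; 120 mm free between the lips. Origin: centre of its underside, on the bench; z up. A case lying on it has its underside at z = 4 mm. Place and turn vary.
- green_stand: green stand for the green case, fixed to the bench: plate 130 x 60 mm, 4 mm thick (x long), open along its long sides, with a 5 mm thick lip across each short end rising to 10 mm above the bench; 120 mm free between the lips. Origin: centre of its underside, on the bench; z up. A case lying on it has its underside at z = 4 mm. Place and turn vary.
- violet_stand: violet stand for the violet case, fixed to the bench: plate 130 x 60 mm, 4 mm thick (x long), open along its long sides, with a 5 mm thick lip across each short end rising to 10 mm above the bench; 120 mm free between the lips. Origin: centre of its underside, on the bench; z up. A case lying on it has its underside at z = 4 mm. Place and turn vary.
- bowl: empty stainless-steel bowl, rim diameter 110 mm, 45 mm high, loose on the bench beyond the stack; leave it alone. Origin: centre of its underside.
- bottle: small closed amber glass bottle with black cap, diameter 48 mm, 95 mm high, loose on the bench beyond the stack; leave it alone. Origin: centre of its underside.

How it is judged:
At the end, for the whole second after the job is handed in: Each of the four cases rests on the stand of its own colour: centres within 13 mm horizontally, long axes within 0.2 rad (either way round), label side up and level within 0.06 rad, underside 1 to 8 mm above the stand's origin (that is, flat on the plate), at rest (horizontal distance between red_case and red_stand below 0.013 m and z of red_case in the frame of red_stand between 0.001 and 0.008 m and angle between the x axis of red_case and the x axis of red_stand, either way round below 0.2 rad and angle between each of red_case, yellow_case, green_case, violet_case's own z axis and vertical below 0.06 rad and linear speed of each of red_case, yellow_case, green_case, violet_case below 0.01 m/s and horizontal distance between yellow_case and yellow_stand below 0.013 m and z of yellow_case in the frame of yellow_stand between 0.001 and 0.008 m and angle between the x axis of yellow_case and the x axis of yellow_stand, either way round below 0.2 rad and horizontal distance between green_case and green_stand below 0.013 m and z of green_case in the frame of green_stand between 0.001 and 0.008 m and angle between the x axis of green_case and the x axis of green_stand, either way round below 0.2 rad and horizontal distance between violet_case and violet_stand below 0.013 m and z of violet_case in the frame of violet_stand between 0.001 and 0.008 m and angle between the x axis of violet_case and the x axis of violet_stand, either way round below 0.2 rad); the robot touches nothing.
It fails at once if the steel bowl is disturbed (moved more than 20 mm or tipped by more than 0.3 rad) (distance of bowl from where it was at the start of the episode above 0.02 m or angle between bowl's own z axis and vertical above 0.3 rad).
It fails at once if the amber bottle is disturbed (moved more than 20 mm or tipped by more than 0.3 rad) (distance of bottle from where it was at the start of the episode above 0.02 m or angle between bottle's own z axis and vertical above 0.3 rad).
It also fails if it takes over 102 s, if anything falls off the work surface, if the arm or the gripper's body presses on something with over 40 N, if the wrist force passes 120 N, or if a joint passes its speed limit or range.

## Working session

There is one attempt and no reset: what is moved stays moved. The work goes in short steps, Python scripts to look and compute and a shell command to move; the robot and the scene stay as the last step left them, time stands still between calls to the robot, and variables do not carry over. Pictures are saved under pics/ and viewed, at most 14 in all, crops included, and the job is handed in when it is done.

```bash
ls; mkdir -p pics
python3 - <<'E'
from bench import ctrl
import cv2
for n in("scene","top"):
    cv2.imwrite(f"pics/{n}0.png",ctrl.get_image(n)[:,:,::-1]); print(n,ctrl.camera_model(n))
print(ctrl.get_state())
E
```

```text
bench.py
inch.py
pics
scene {'vertical_fov': 53.63982401002105, 'cx': 272.32995198556205, 'cy': 207.61047757568824, 'k1': -0.11050787904741899, 'rvec': array([ 0.86558396,  2.57427873, -1.04358357]), 'tvec': array([ 0.49761025, -0.25746905,  1.23168181])}
top {'vertical_fov': 48.12022172617246, 'cx': 272.6197234168816, 'cy': 208.69212280493014, 'k1': -0.053867781550565264, 'rvec': array([ 2.10379417, -2.15734526,  0.22023094]), 'tvec': array([0.01058618, 0.6248832 , 0.88552501])}
{'time': 0.1, 'joint_positions': array([ 1.13611769,  0.32175638, -0.07004157,  1.45156473,  0.02259912,
        1.37081521, -0.0568678 ]), 'qd': array([ 0.0002461 , -0.00073341,  0.00029948, -0.00237793,  0.00020845,
       -0.00065996,  0.00073512]), 'joint_torque': array([ 2.54874822e-04, -4.92575455e+01, -4.05490408e-01, -3.13395989e+01,
       -6.39081490e-02,  3.95859755e-02,  7.40895030e-05]), 'position': array([ 0.28172429, -0.58521145,  0.22155979]), 'tool_rot': array([-3.06118232e+00, -6.98693087e-01,  7.77389563e-04]), 'ft_force': array([-0.33882927, -0.58988605,  0.29968863]), 'torque': array([0.03096167, 0.00324704, 0.03573735]), 'grip_force': 0.0, 'grip_width': 1.0005266670076134}
```

View pics/scene0.png

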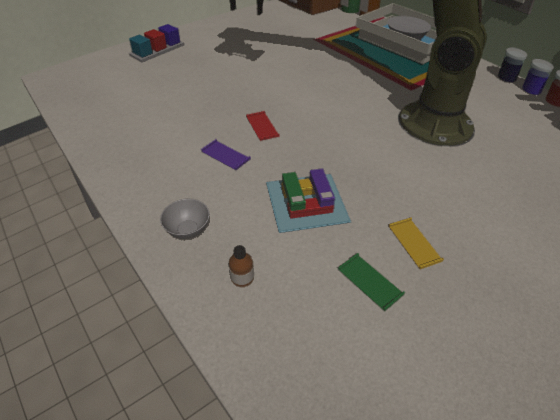

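View pics/top0.png

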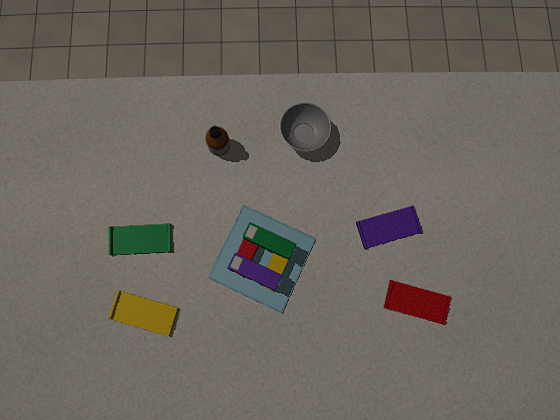

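```bash
cat > h.py <<'E'
import numpy as np, cv2
from bench import ctrl
from scipy.optimize import minimize
M={n:ctrl.camera_model(n) for n in("scene","top")}
def proj(n,P):
    m=M[n]; f=210/np.tan(np.radians(m["vertical_fov"]/2))
    K=np.array([[f,0,m["cx"]],[0,f,m["cy"]],[0,0,1]])
    return cv2.projectPoints(np.array(P,float),m["rvec"],m["tvec"],K,np.array([m["k1"],0,0,0]))[0][:,0]
HUE=dict(red=[(0,6),(174,180)],yellow=[(17,30)],green=[(50,78)],violet=[(122,140)])
def masks(img,col):
    """blobs of a colour as (area, hull, centroid)"""
    h=cv2.cvtColor(img,cv2.COLOR_RGB2HSV); m=np.zeros(h.shape[:2],np.uint8)
    for a,b in HUE[col]: m|=cv2.inRange(h,(a,110,35),(b,255,255))
    n,l,s,c=cv2.connectedComponentsWithStats(m)
    out=[]
    for i in range(1,n):
        if s[i,4]>60:
            pts=np.argwhere(l==i)[:,::-1]
            out.append((s[i,4],pts,c[i]))
    return sorted(out,key=lambda o:-o[0])
S=8
def fill(hull):
    z=np.zeros((420*S//2,560*S//2),np.uint8); return z
def box(p,L,W,H):
    x,y,z,t=p; c,s=np.cos(t),np.sin(t)
    return [(x+c*a-s*b,y+s*a+c*b,z+k) for a in(-L/2,L/2) for b in(-W/2,W/2) for k in(0,H)]
def iou_cost(p,dims,obs):
    """obs: {cam: pixel points of the blob}; convex intersection areas"""
    tot=0
    for n,hull in obs.items():
        q=cv2.convexHull(proj(n,box(p,*dims)).astype(np.float32))
        a=cv2.intersectConvexConvex(q,hull)[0]
        tot+=1-a/(cv2.contourArea(q)+cv2.contourArea(hull)-a)
    return tot
def hull(pts):
    c=np.concatenate([pts+d for d in np.array([(-.5,0),(.5,0),(0,-.5),(0,.5)])*.8])
    return cv2.convexHull(c.astype(np.float32))
def fit(p0,dims,obs,fixz=None):
    best=None
    for t in np.arange(0,np.pi,np.pi/8):
        p=np.array([*p0[:3],t]) 
        f=(lambda q:iou_cost(q,dims,obs)) if fixz is None else (lambda q:iou_cost([q[0],q[1],fixz,q[3]],dims,obs))
        sim=p+np.vstack([np.zeros(4),np.diag([.02,.02,.01,.2])])
        r=minimize(f,p,method="Nelder-Mead",options=dict(initial_simplex=sim,xatol=1e-5,fatol=1e-5,maxiter=600))
        if best is None or r.fun<best.fun: best=r
    return best
def ground(n,uv,z):
    m=M[n]; R=cv2.Rodrigues(m["rvec"])[0]; f=210/np.tan(np.radians(m["vertical_fov"]/2))
    K=np.array([[f,0,m["cx"]],[0,f,m["cy"]],[0,0,1]])
    d=cv2.undistortPoints(np.array([[uv]],float),K,np.array([m["k1"],0,0,0]))[0,0]
    C=-R.T@m["tvec"]; r=R.T@np.array([*d,1]); return C+r*(z-C[2])/r[2]
E
python3 - <<'E'
from h import *
im={n:ctrl.get_image(n) for n in M}
for n in M: print(n,-cv2.Rodrigues(M[n]["rvec"])[0].T@M[n]["tvec"])
for c in HUE:
    for n in M: print(c,n,[(int(a),ce.round(0).tolist(), ground(n,ce,.005).round(2).tolist()) for a,p,ce in masks(im[n],c)][:6])
a=cv2.resize(im["top"][190:330,195:335],None,fx=4,fy=4,interpolation=cv2.INTER_CUBIC)
b=cv2.resize(im["scene"][160:240,255:360],None,fx=5,fy=5,interpolation=cv2.INTER_CUBIC)
cv2.imwrite("pics/c1.png",a[:,:,::-1]);cv2.imwrite("pics/c2.png",b[:,:,::-1])
E
```

```text
scene [1.01984734 0.53463382 0.71065072]
top [0.44853484 0.01395502 0.98659383]
red scene [(542, [262.0, 125.0], [0.44, -0.3, 0.01]), (502, [368.0, 61.0], [-0.12, -0.4, 0.0]), (430, [311.0, 209.0], [0.54, 0.05, 0.01]), (305, [156.0, 39.0], [0.42, -1.06, 0.01]), (208, [554.0, 95.0], [-0.49, 0.15, 0.01])]
red top [(1816, [417.0, 302.0], [0.43, -0.3, 0.01]), (271, [247.0, 249.0], [0.55, 0.05, 0.01])]
yellow scene [(1261, [415.0, 243.0], [0.43, 0.27, 0.0]), (463, [374.0, 59.0], [-0.15, -0.39, 0.01]), (182, [306.0, 186.0], [0.5, -0.02, 0.01])]
yellow top [(1886, [143.0, 313.0], [0.43, 0.26, 0.01]), (272, [277.0, 263.0], [0.52, -0.01, 0.01])]
green scene [(1413, [370.0, 281.0], [0.58, 0.27, 0.01]), (376, [293.0, 188.0], [0.53, -0.03, 0.01])]
green top [(1616, [142.0, 239.0], [0.58, 0.27, 0.01]), (755, [272.0, 241.0], [0.57, -0.0, 0.01])]
violet scene [(633, [225.0, 154.0], [0.6, -0.25, 0.01]), (413, [322.0, 186.0], [0.47, 0.0, 0.01]), (308, [535.0, 84.0], [-0.51, 0.07, 0.01]), (269, [170.0, 34.0], [0.35, -1.07, 0.01])]
violet top [(1679, [389.0, 227.0], [0.59, -0.25, 0.01]), (776, [257.0, 273.0], [0.5, 0.03, 0.01])]
```

View pics/c1.png

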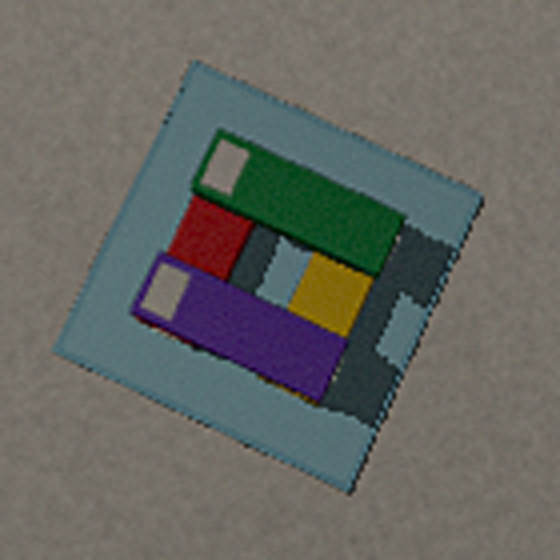

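View pics/c2.png

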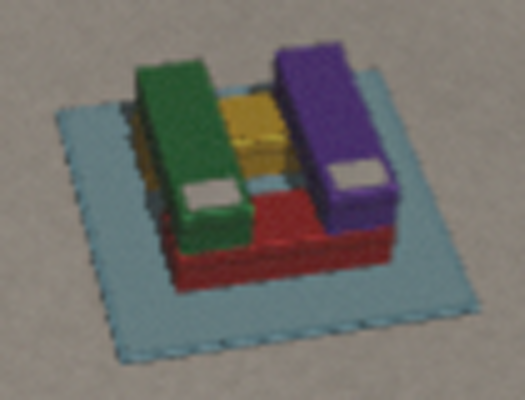

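```bash
cat >> h.py <<'E'
def pick(im,n,c,near,z=.005,r=.09):
    b=[o for o in masks(im[n],c) if np.linalg.norm(ground(n,o[2],z)[:2]-near)<r]
    return hull(np.concatenate([o[1] for o in b]))
E
python3 - <<'E'
from h import *
im={n:ctrl.get_image(n) for n in M}
near=dict(red=(.43,-.3),yellow=(.43,.265),green=(.58,.27),violet=(.595,-.25))
for c,g in near.items():
    o={n:pick(im,n,c,np.array(g)) for n in M}
    r=fit([*g,0],(.13,.06,.010),o); print(c,"stand",r.x.round(4),round(r.fun,3), end="  ")
    r=fit([*g,0],(.13,.06,.010),{"top":o["top"]},0.); print("top z=0",r.x.round(4),round(r.fun,3))
for c,g in dict(green=(.56,.0),violet=(.495,.03)).items():
    o={n:pick(im,n,c,np.array(g),.04) for n in M}
    r=fit([*g,.03],(.104,.034,.026),o); print(c,"case",r.x.round(4),round(r.fun,3), end="  ")
    r=fit([*g,.03],(.104,.034,.026),{"top":o["top"]},.03); print("top",r.x.round(4),round(r.fun,3))
h=cv2.cvtColor(im["top"],cv2.COLOR_RGB2HSV)
for nm,uv,z in(("bowl",(306,127),.045),("bottlecap",(215,132),.095)): print(nm,ground("top",uv,z).round(3))
E
```

```text
red stand [ 0.4317 -0.3017 -0.0022  1.2729] 0.116  top z=0 [ 0.4318 -0.3005  0.0064  1.2726] 0.013
yellow stand [ 0.4253  0.2649 -0.0014  1.2732] 0.086  top z=0 [0.4253 0.2647 0.0284 1.274 ] 0.007
green stand [ 0.5786  0.2689 -0.0056  1.6068] 0.189  top z=0 [0.5778 0.2651 0.0173 1.6059] 0.087
violet stand [ 5.9090e-01 -2.5230e-01 -1.0000e-03  1.8184e+00] 0.159  top z=0 [ 0.5908 -0.252   0.0135  1.8196] 0.013
green case [5.6340e-01 3.4000e-03 2.7500e-02 4.2411e+00] 0.518  top [0.5631 0.0036 0.0246 1.1002] 0.046
violet case [0.5016 0.0337 0.0285 1.1058] 0.204  top [0.5016 0.0338 0.0552 1.1068] 0.015
bowl [ 0.802 -0.081  0.045]
bottlecap [0.776 0.106 0.095]
```

```bash
cat >> h.py <<'E'
from scipy.spatial.transform import Rotation as Ro
def to(*goal):
    """shift+turn (tool axes) from the present pose to x,y,z with tool y across a case of yaw t"""
    s=ctrl.get_state(); R=Ro.from_rotvec(s["tool_rot"]).as_matrix()
    x=R[:,0]; cur=np.arctan2(x[1],x[0])
    for x,y,z,t in goal:
        d=R.T@(np.array([x,y,z])-s["position"])
        a=-((t-cur+np.pi/2)%np.pi-np.pi/2)   # tool z points down
        print("rows:",d.round(4),"turn",round(a,3),"alt",round(a-np.sign(a)*np.pi,3),"j7",s["joint_positions"][6].round(2),"tilt",R[:,2].round(3))
E
python3 - <<'E'
from h import *
HUE["green"]=[(40,90)]
import h
src=ctrl.get_image
im={n:ctrl.get_image(n) for n in M}
for n in im: im[n]=np.clip(im[n].astype(int)*2,0,255).astype(np.uint8)
g=(.58,.27)
o={n:pick(im,n,"green",np.array(g)) for n in M}
for d in(o,{"top":o["top"]}):
    r=fit([*g,0],(.13,.06,.010),d,None if len(d)>1 else 0.); print("stand",r.x.round(4),round(r.fun,3))
g=(.56,0);o={n:pick(im,n,"green",np.array(g),.04) for n in M}
for d in(o,{"top":o["top"]}):
    r=fit([*g,.03],(.104,.034,.026),d,None if len(d)>1 else 0.03); print("case",r.x.round(4),round(r.fun,3))
to((.5628,.0034,.16,1.103))
E
```

```text
stand [5.7740e-01 2.7330e-01 5.0000e-04 1.6059e+00] 0.148
stand [ 0.5775  0.2735 -0.022   1.6059] 0.026
case [0.5619 0.0034 0.0366 1.1028] 0.477
case [0.5627 0.0031 0.0461 1.1056] 0.032
rows: [ 0.5086 -0.4088  0.0625] turn -0.654 alt 2.487 j7 -0.06 tilt [-0.  0. -1.]
```

```bash
python3 inch.py '0.509 -0.409 0.062 -0.654 0.63;0.509 -0.409 0.062 -0.654 0.63;0.509 -0.409 0.062 -0.654 0.63;0.509 -0.409 0.062 -0.654 0.63;0.509 -0.409 0.062 -0.654 0.63;0.509 -0.409 0.062 -0.654 0.63;0.509 -0.409 0.062 -0.654 0.63;0.509 -0.409 0.062 -0.654 0.63;0.509 -0.409 0.062 -0.654 0.63;0.509 -0.409 0.062 -0.654 0.63;0.509 -0.409 0.062 -0.654 0.63;0.509 -0.409 0.062 -0.654 0.63;0.509 -0.409 0.062 -0.654 0.63;0.509 -0.409 0.062 -0.654 0.63;0.509 -0.409 0.062 -0.654 0.63;0.509 -0.409 0.062 -0.654 0.63;0.509 -0.409 0.062 -0.654 0.63;0.509 -0.409 0.062 -0.654 0.63' 20
python3 - <<'E'
from h import *
to((.5628,.0034,.033,1.104))
E
```

```text
time: 2.2
position: [0.5629, 0.0017, 0.1607]
tool_rot: [2.678, 1.641, -0.001]
ft_force: [0.0, 0.4, 0.5]
grip_width: 0.633
grip_force: 0.0
rows: [ 0.0016 -0.001   0.1277] turn -0.004 alt 3.137 j7 -0.63 tilt [ 0.    -0.001 -1.   ]
```

```bash
python3 inch.py '0.002 -0.001 0.04 0 0.63;0.002 -0.001 0.08 0 0.63;0.002 -0.001 0.11 0 0.63;0.002 -0.001 0.127 0 0.63;0.002 -0.001 0.127 0 0.63;0.002 -0.001 0.127 0 0.63' && python3 inch.py '0 0 0 0 0.3;0 0 0 0 0.2;0 0 0 0 0.2;0 0 0 0 0.2;0 0 0 0 0.2;0 0 0 0 0.2' 25
python3 - <<'E'
from h import *
to((.5628,.0034,.033,1.104))
E
```

```text
time: 2.8
position: [0.5634, 0.0052, 0.0341]
tool_rot: [2.677, 1.644, 0.0]
ft_force: [-0.2, -0.4, -0.4]
grip_width: 0.632
grip_force: 0.0
time: 3.4
position: [0.5638, 0.0058, 0.0343]
tool_rot: [2.675, 1.645, 0.001]
ft_force: [-1.1, -1.0, 6.1]
grip_width: 0.387
grip_force: 25.0
rows: [-0.0026  0.0002  0.0013] turn -0.001 alt 3.14 j7 -0.71 tilt [ 0.001 -0.001 -1.   ]
```

```bash
python3 inch.py '0 0 -0.03 0 0.2;0 0 -0.07 0 0.2;0 0 -0.1 0 0.2;0 0 -0.1 0 0.2'
python3 - <<'E'
from h import *
to((.5775,.2734,.0075,1.606))
E
```

```text
time: 3.8
position: [0.5661, 0.0064, 0.1379]
tool_rot: [2.672, 1.644, 0.01]
ft_force: [0.5, 0.6, -0.7]
grip_width: 0.389
grip_force: 25.0
rows: [ 0.2431 -0.1111  0.1303] turn -0.503 alt 2.639 j7 -0.65 tilt [ 0.008 -0.001 -1.   ]
```

```bash
python3 inch.py '0.245 -0.112 0 -0.503 0.2;0.245 -0.112 0 -0.503 0.2;0.245 -0.112 0 -0.503 0.2;0.245 -0.112 0 -0.503 0.2;0.245 -0.112 0 -0.503 0.2;0.245 -0.112 0 -0.503 0.2;0.245 -0.112 0 -0.503 0.2;0.245 -0.112 0 -0.503 0.2;0.245 -0.112 0 -0.503 0.2;0.245 -0.112 0 -0.503 0.2'
python3 - <<'E'
from h import *
to((.5775,.2734,.0075,1.606))
E
```

```text
time: 4.8
position: [0.5742, 0.2728, 0.1331]
tool_rot: [2.185, 2.256, -0.002]
ft_force: [-0.4, -0.4, -1.3]
grip_width: 0.386
grip_force: 25.0
rows: [0.0006 0.0033 0.1256] turn -0.003 alt 3.139 j7 -0.68 tilt [-0.    -0.001 -1.   ]
```

```bash
python3 inch.py '0.003 0.003 0.04 0 0.2;0.003 0.003 0.08 0 0.2;0.003 0.003 0.11 0 0.2;0.003 0.003 0.12 0 0.2;0.003 0.003 0.124 0 0.2;0.003 0.003 0.125 0 0.2;0.003 0.003 0.125 0 0.2' && python3 inch.py '0 0 0 0 0.5;0 0 0 0 0.63;0 0 0 0 0.63;0 0 -0.02 0 0.63;0 0 -0.06 0 0.63;0 0 -0.1 0 0.63;0 0 -0.12 0 0.63;0 0 -0.12 0 0.63'
python3 - <<'E'
from h import *
to((.5016,.0337,.16,1.106))
E
```

```text
time: 5.5
position: [0.5779, 0.2787, 0.0104]
tool_rot: [2.182, 2.259, 0.004]
ft_force: [-0.3, 0.3, -1.3]
grip_width: 0.389
grip_force: 25.0
time: 6.3
position: [0.5787, 0.2798, 0.1329]
tool_rot: [2.18, 2.258, 0.01]
ft_force: [0.1, 1.1, 0.7]
grip_width: 0.631
grip_force: 0.0
rows: [-0.2432 -0.0855 -0.0283] turn 0.5 alt -2.642 j7 -0.69 tilt [ 0.007  0.003 -1.   ]
```

```bash
python3 inch.py '-0.243 -0.084 -0.01 0.5 0.63;-0.243 -0.084 -0.01 0.5 0.63;-0.243 -0.084 -0.01 0.5 0.63;-0.243 -0.084 -0.01 0.5 0.63;-0.243 -0.084 -0.01 0.5 0.63;-0.243 -0.084 -0.01 0.5 0.63;-0.243 -0.084 -0.01 0.5 0.63;-0.243 -0.084 -0.01 0.5 0.63;-0.243 -0.084 -0.01 0.5 0.63'
python3 - <<'E'
from h import *
im={n:ctrl.get_image(n) for n in M}
im2={n:np.clip(im[n].astype(int)*2,0,255).astype(np.uint8) for n in im}
g=np.array((.578,.272))
HUE["green"]=[(40,90)]
cv2.imwrite("pics/t2.png",im["top"][:,:,::-1])
to((.5016,.0337,.034,1.106))
E
```

```text
time: 7.2
position: [0.5013, 0.0347, 0.1383]
tool_rot: [-2.67, -1.654, -0.0]
ft_force: [0.2, -0.1, -0.1]
grip_width: 0.634
grip_force: 0.0
rows: [-0.0005  0.0006  0.1043] turn 0.003 alt -3.139 j7 -0.64 tilt [-0.     0.001 -1.   ]
```

View pics/t2.png

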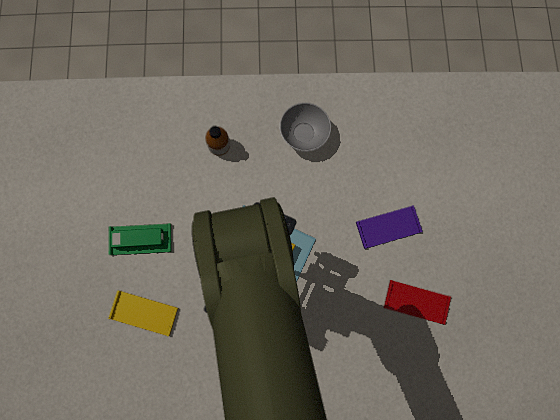

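```bash
python3 inch.py '-0.002 0 0.04 0 0.63;-0.002 0 0.08 0 0.63;-0.002 0 0.1 0 0.63;-0.002 0 0.104 0 0.63;-0.002 0 0.104 0 0.63;-0.002 0 0.104 0 0.63' && python3 inch.py '0 0 0 0 0.3;0 0 0 0 0.2;0 0 0 0 0.2;0 0 0 0 0.2;0 0 0 0 0.2' 25
python3 - <<'E'
from h import *
to((.5016,.0337,.034,1.106))
E
python3 inch.py '0 0 -0.03 0 0.2;0 0 -0.07 0 0.2;0 0 -0.1 0 0.2;0 0 -0.1 0 0.2;0 0 -0.1 0 0.2'
python3 - <<'E'
from h import *
to((.591,-.252,.009,1.819))
E
```

```text
time: 7.9
position: [0.5015, 0.0313, 0.0358]
tool_rot: [2.672, 1.65, 0.003]
ft_force: [-0.2, -0.1, 1.0]
grip_width: 0.629
grip_force: 0.0
time: 8.4
position: [0.5006, 0.0305, 0.0351]
tool_rot: [2.673, 1.649, 0.001]
ft_force: [-0.9, 0.0, 3.2]
grip_width: 0.392
grip_force: 25.0
rows: [ 0.0033 -0.0006  0.0011] turn -0.0 alt 3.141 j7 -0.72 tilt [ 0.001 -0.    -1.   ]
time: 8.9
position: [0.5002, 0.0304, 0.1345]
tool_rot: [2.673, 1.649, 0.0]
ft_force: [-0.0, 1.2, -2.6]
grip_width: 0.389
grip_force: 25.0
rows: [-0.2116  0.2078  0.1257] turn -0.713 alt 2.428 j7 -0.64 tilt [ 0.    -0.001 -1.   ]
```

```bash
python3 inch.py '-0.214 0.21 0 -0.713 0.2;-0.214 0.21 0 -0.713 0.2;-0.214 0.21 0 -0.713 0.2;-0.214 0.21 0 -0.713 0.2;-0.214 0.21 0 -0.713 0.2;-0.214 0.21 0 -0.713 0.2;-0.214 0.21 0 -0.713 0.2;-0.214 0.21 0 -0.713 0.2;-0.214 0.21 0 -0.713 0.2;-0.214 0.21 0 -0.713 0.2;-0.214 0.21 0 -0.713 0.2'
python3 - <<'E'
from h import *
to((.591,-.252,.009,1.819))
E
```

```text
time: 10.0
position: [0.592, -0.253, 0.1346]
tool_rot: [-1.926, -2.482, 0.0]
ft_force: [-0.5, -0.6, -1.0]
grip_width: 0.39
grip_force: 25.0
rows: [ 0.0012 -0.0008  0.1256] turn 0.002 alt -3.139 j7 0.46 tilt [-0.  0. -1.]
```

```bash
python3 inch.py '-0.002 -0.001 0.04 0 0.2;-0.002 -0.001 0.08 0 0.2;-0.002 -0.001 0.11 0 0.2;-0.002 -0.001 0.12 0 0.2;-0.002 -0.001 0.125 0 0.2;-0.002 -0.001 0.126 0 0.2;-0.002 -0.001 0.126 0 0.2' && python3 inch.py '0 0 0 0 0.5;0 0 0 0 0.63;0 0 0 0 0.63;0 0 -0.02 0 0.63;0 0 -0.06 0 0.63;0 0 -0.1 0 0.63;0 0 -0.12 0 0.63;0 0 -0.12 0 0.63'
python3 - <<'E'
from h import *
im={n:ctrl.get_image(n) for n in M}
cv2.imwrite("pics/t3.png",im["top"][:,:,::-1])
near=dict(red=(.545,.05),yellow=(.515,-.015))
for c,g in near.items():
    o={n:pick(im,n,c,np.array(g),.02,.06) for n in M}
    r=fit([*g,.004],(.104,.034,.026),o); print(c,"case",r.x.round(4),round(r.fun,3), end="  ")
    r=fit([*g,.004],(.104,.034,.026),{"top":o["top"]},.004); print("top",r.x.round(4),round(r.fun,3))
    to((*r.x[:2],.11,r.x[3]))
E
```

```text
time: 10.7
position: [0.5931, -0.2573, 0.0104]
tool_rot: [1.927, 2.477, 0.001]
ft_force: [-1.1, 0.3, -0.3]
grip_width: 0.386
grip_force: 25.0
time: 11.5
position: [0.5942, -0.2578, 0.1332]
tool_rot: [1.925, 2.473, 0.002]
ft_force: [0.7, 0.1, -0.4]
grip_width: 0.631
grip_force: 0.0
red case [ 0.5476  0.0489  0.0041 -0.4683] 0.097  top [ 0.5475  0.049   0.0244 -0.4689] 0.018
rows: [0.3076 0.0324 0.0185] turn -0.854 alt 2.288 j7 0.46 tilt [ 0.    -0.001 -1.   ]
yellow case [ 0.5172 -0.0123  0.0037  2.681 ] 0.112  top [ 0.517  -0.0115  0.0472 -0.4636] 0.038
rows: [ 0.2565 -0.0119  0.0185] turn -0.859 alt 2.282 j7 0.46 tilt [ 0.    -0.001 -1.   ]
```

View pics/t3.png

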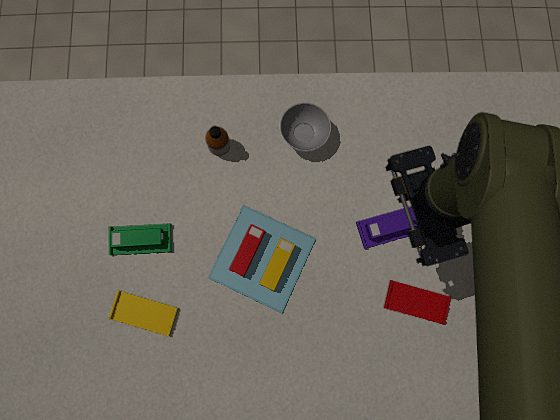

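```bash
python3 inch.py '0.307 0.032 0.01 -0.854 0.63;0.307 0.032 0.01 -0.854 0.63;0.307 0.032 0.01 -0.854 0.63;0.307 0.032 0.01 -0.854 0.63;0.307 0.032 0.01 -0.854 0.63;0.307 0.032 0.01 -0.854 0.63;0.307 0.032 0.01 -0.854 0.63;0.307 0.032 0.01 -0.854 0.63;0.307 0.032 0.01 -0.854 0.63;0.307 0.032 0.01 -0.854 0.63'
python3 - <<'E'
from h import *
to((.5475,.049,.008,-.468))
E
```

```text
time: 12.6
position: [0.5473, 0.0459, 0.1178]
tool_rot: [-0.735, -3.053, 0.001]
ft_force: [0.3, -1.8, 0.6]
grip_width: 0.633
grip_force: 0.0
rows: [0.0011 0.003  0.1098] turn -0.005 alt 3.137 j7 0.79 tilt [-0.001 -0.001 -1.   ]
```

```bash
python3 inch.py '0.001 0.001 0.04 0 0.63;0.001 0.001 0.08 0 0.63;0.001 0.001 0.1 0 0.63;0.001 0.001 0.108 0 0.63;0.001 0.001 0.109 0 0.63;0.001 0.001 0.109 0 0.63' && python3 inch.py '0 0 0 0 0.3;0 0 0 0 0.2;0 0 0 0 0.2;0 0 0 0 0.2;0 0 0 0 0.2' 25
python3 - <<'E'
from h import *
to((.5475,.049,.008,-.468))
E
python3 inch.py '0 0 -0.03 0 0.2;0 0 -0.07 0 0.2;0 0 -0.1 0 0.2;0 0 -0.1 0 0.2;0 0 -0.1 0 0.2'
python3 - <<'E'
from h import *
to((.4318,-.3007,.009,1.273))
E
```

```text
time: 13.2
position: [0.5477, 0.0493, 0.0104]
tool_rot: [0.731, 3.054, 0.0]
ft_force: [0.7, -0.8, 0.3]
grip_width: 0.628
grip_force: 0.0
time: 13.7
position: [0.547, 0.0495, 0.0101]
tool_rot: [0.73, 3.055, -0.001]
ft_force: [-1.6, -0.7, 5.0]
grip_width: 0.39
grip_force: 25.0
rows: [-0.0006 -0.0002  0.0021] turn -0.001 alt 3.141 j7 0.69 tilt [ 0.001 -0.001 -1.   ]
time: 14.2
position: [0.5467, 0.0497, 0.1095]
tool_rot: [0.73, 3.055, -0.001]
ft_force: [-0.6, -0.1, -1.9]
grip_width: 0.389
grip_force: 25.0
rows: [-0.0557 -0.3644  0.1006] turn 1.4 alt -1.742 j7 0.78 tilt [ 0.001 -0.001 -1.   ]
```

```bash
python3 inch.py '-0.056 -0.364 0 1.4 0.2;-0.056 -0.364 0 1.4 0.2;-0.056 -0.364 0 1.4 0.2;-0.056 -0.364 0 1.4 0.2;-0.056 -0.364 0 1.4 0.2;-0.056 -0.364 0 1.4 0.2;-0.056 -0.364 0 1.4 0.2;-0.056 -0.364 0 1.4 0.2;-0.056 -0.364 0 1.4 0.2;-0.056 -0.364 0 1.4 0.2;-0.056 -0.364 0 1.4 0.2;-0.056 -0.364 0 1.4 0.2;-0.056 -0.364 0 1.4 0.2'
python3 - <<'E'
from h import *
to((.4318,-.3007,.009,1.273))
E
```

```text
time: 15.5
position: [0.4319, -0.2997, 0.1087]
tool_rot: [-2.524, -1.868, 0.001]
ft_force: [0.8, 0.5, -1.4]
grip_width: 0.387
grip_force: 25.0
rows: [-0.001   0.0004  0.0997] turn 0.001 alt -3.14 j7 0.19 tilt [-0.001  0.001 -1.   ]
```

```bash
python3 inch.py '0 0 0.04 0 0.2;0 0 0.08 0 0.2;0 0 0.095 0 0.2;0 0 0.099 0 0.2;0 0 0.1 0 0.2;0 0 0.1 0 0.2' && python3 inch.py '0 0 0 0 0.5;0 0 0 0 0.63;0 0 0 0 0.63;0 0 -0.02 0 0.63;0 0 -0.06 0 0.63;0 0 -0.1 0 0.63;0 0 -0.1 0 0.63'
python3 - <<'E'
from h import *
to((.5171,-.0118,.11,-.466))
E
```

```text
time: 16.1
position: [0.433, -0.3006, 0.0103]
tool_rot: [2.525, 1.867, 0.001]
ft_force: [0.8, 0.9, -1.6]
grip_width: 0.386
grip_force: 25.0
time: 16.8
position: [0.436, -0.3026, 0.1156]
tool_rot: [2.518, 1.861, 0.004]
ft_force: [0.6, -0.1, -0.2]
grip_width: 0.631
grip_force: 0.0
rows: [ 0.3018 -0.0079  0.0042] turn -1.403 alt 1.739 j7 0.19 tilt [ 0.009 -0.007 -1.   ]
```

```bash
python3 inch.py '0.303 -0.005 0 -1.403 0.63;0.303 -0.005 0 -1.403 0.63;0.303 -0.005 0 -1.403 0.63;0.303 -0.005 0 -1.403 0.63;0.303 -0.005 0 -1.403 0.63;0.303 -0.005 0 -1.403 0.63;0.303 -0.005 0 -1.403 0.63;0.303 -0.005 0 -1.403 0.63;0.303 -0.005 0 -1.403 0.63;0.303 -0.005 0 -1.403 0.63;0.303 -0.005 0 -1.403 0.63;0.303 -0.005 0 -1.403 0.63'
python3 - <<'E'
from h import *
to((.5171,-.0118,.008,-.466))
E
```

```text
time: 18.0
position: [0.5163, -0.0092, 0.1093]
tool_rot: [-0.727, -3.056, 0.0]
ft_force: [-0.1, 0.8, 0.1]
grip_width: 0.631
grip_force: 0.0
rows: [-0.0019 -0.002   0.1013] turn -0.001 alt 3.14 j7 0.94 tilt [-0. -0. -1.]
```

```bash
python3 inch.py '-0.002 -0.002 0.04 0 0.63;-0.002 -0.002 0.08 0 0.63;-0.002 -0.002 0.095 0 0.63;-0.002 -0.002 0.1 0 0.63;-0.002 -0.002 0.101 0 0.63;-0.002 -0.002 0.101 0 0.63' && python3 inch.py '0 0 0 0 0.3;0 0 0 0 0.2;0 0 0 0 0.2;0 0 0 0 0.2;0 0 0 0 0.2' 25
python3 - <<'E'
from h import *
to((.5171,-.0118,.008,-.466))
E
python3 inch.py '0 0 -0.03 0 0.2;0 0 -0.07 0 0.2;0 0 -0.1 0 0.2;0 0 -0.1 0 0.2;0 0 -0.1 0 0.2'
python3 - <<'E'
from h import *
to((.4253,.2648,.009,1.274))
E
```

```text
time: 18.6
position: [0.5187, -0.0117, 0.01]
tool_rot: [0.725, 3.054, 0.0]
ft_force: [0.3, 0.1, 0.2]
grip_width: 0.629
grip_force: 0.0
time: 19.1
position: [0.5176, -0.0121, 0.009]
tool_rot: [0.725, 3.056, -0.001]
ft_force: [-1.3, -0.3, 3.8]
grip_width: 0.388
grip_force: 25.0
rows: [0.0006 0.     0.001 ] turn 0.0 alt -3.142 j7 0.83 tilt [ 0.    -0.001 -1.   ]
time: 19.6
position: [0.5173, -0.012, 0.1085]
tool_rot: [0.725, 3.056, -0.001]
ft_force: [0.4, -0.4, -1.8]
grip_width: 0.385
grip_force: 25.0
rows: [0.2067 0.206  0.0993] turn 1.402 alt -1.74 j7 0.94 tilt [ 0.001 -0.001 -1.   ]
```

```bash
python3 inch.py '0.207 0.206 0 1.402 0.2;0.207 0.206 0 1.402 0.2;0.207 0.206 0 1.402 0.2;0.207 0.206 0 1.402 0.2;0.207 0.206 0 1.402 0.2;0.207 0.206 0 1.402 0.2;0.207 0.206 0 1.402 0.2;0.207 0.206 0 1.402 0.2;0.207 0.206 0 1.402 0.2;0.207 0.206 0 1.402 0.2;0.207 0.206 0 1.402 0.2;0.207 0.206 0 1.402 0.2;0.207 0.206 0 1.402 0.2'
python3 - <<'E'
from h import *
to((.4253,.2648,.009,1.274))
E
```

```text
time: 20.9
position: [0.4244, 0.2649, 0.1078]
tool_rot: [-2.523, -1.871, 0.002]
ft_force: [0.4, -0.1, -0.9]
grip_width: 0.385
grip_force: 25.0
rows: [0.0002 0.001  0.0988] turn 0.002 alt -3.139 j7 -1.02 tilt [-0.001 -0.    -1.   ]
```

```bash
python3 inch.py '0 0.001 0.04 0 0.2;0 0.001 0.08 0 0.2;0 0.001 0.094 0 0.2;0 0.001 0.098 0 0.2;0 0.001 0.099 0 0.2;0 0.001 0.099 0 0.2' && python3 inch.py '0 0 0 0 0.5;0 0 0 0 0.63;0 0 0 0 0.63;0 0 -0.02 0 0.63;0 0 -0.06 0 0.63;0 0 -0.1 0 0.63;0 0 -0.14 0 0.63;0 0 -0.15 0 0.63'
python3 - <<'E'
from h import *
to((.48,-.03,.16,1.0))
E
```

```text
time: 21.5
position: [0.4271, 0.2659, 0.0109]
tool_rot: [2.525, 1.869, 0.005]
ft_force: [0.8, -0.2, -0.6]
grip_width: 0.39
grip_force: 25.0
time: 22.3
position: [0.4281, 0.2667, 0.1642]
tool_rot: [2.523, 1.867, 0.012]
ft_force: [0.9, -0.4, -0.2]
grip_width: 0.633
grip_force: 0.0
rows: [-0.2686  0.1363  0.0039] turn 0.274 alt -2.868 j7 -0.98 tilt [ 0.008  0.002 -1.   ]
```

```bash
python3 inch.py '-0.269 0.136 0 0.27 0.63;-0.269 0.136 0 0.27 0.63;-0.269 0.136 0 0.27 0.63;-0.269 0.136 0 0.27 0.63;-0.269 0.136 0 0.27 0.63;-0.269 0.136 0 0.27 0.63;-0.269 0.136 0 0.27 0.63;-0.269 0.136 0 0.27 0.63'
python3 - <<'E'
from h import *
im={n:ctrl.get_image(n) for n in M}
t,s=im["top"],im["scene"]
R=lambda a:cv2.resize(a,(380,280),interpolation=cv2.INTER_CUBIC)
q=np.vstack([np.hstack([R(t[200:290,90:212]),R(t[195:285,330:452])]),np.hstack([R(t[270:360,85:207]),R(t[255:345,360:482])])])
cv2.imwrite("pics/f.png",np.clip(q[:,:,::-1].astype(int)*1.6,0,255)); cv2.imwrite("pics/s.png",s[:,:,::-1])
E
```

```text
time: 23.1
position: [0.4768, -0.0332, 0.1589]
tool_rot: [-2.756, -1.506, 0.001]
ft_force: [-0.8, 0.6, 1.1]
grip_width: 0.632
grip_force: 0.0[ WARN:0@0.696] global loadsave.cpp:1063 imwrite_ Unsupported depth image for selected encoder is fallbacked to CV_8U.
```

View pics/f.png

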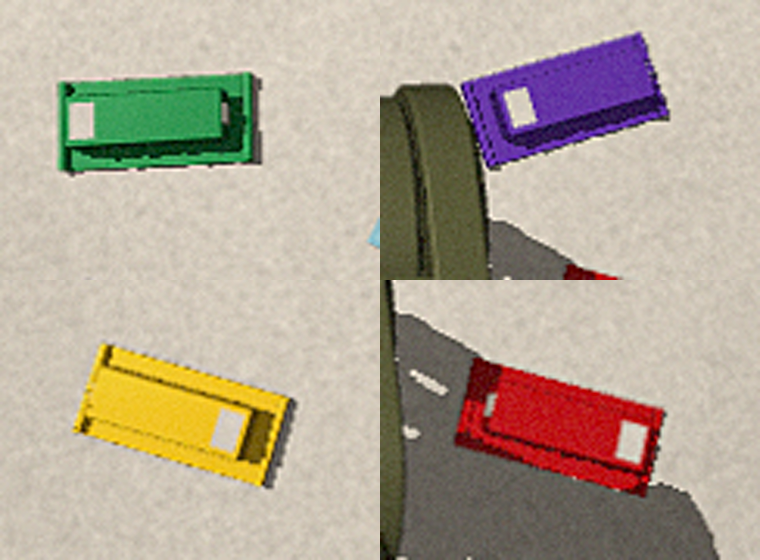

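View pics/s.png

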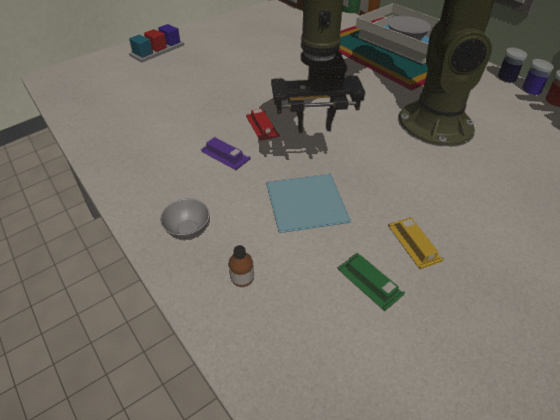

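```bash
python3 -c "
from bench import ctrl
print(ctrl.close_job())"
```

```text
the job is handed in; nothing more can be done
None
```

I set each of the four cases on the stand of its own colour and let go. In the final pictures they lie flat, label side up, between the lips, and the bowl and bottle are where they were. I handed the job in at about 23 s; it returned no verdict.

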